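# Pin a bearing housing on the inspection base and hold the work lamp over its bore

## Task

Set the bearing housing flange-down on the steel inspection base so that both dowel pins come up through its two flange holes and it sits flush (either way round; lower it, do not drop it), and let go of it. Then draw the work lamp up out of its charging dock, lean it over to about 45 degrees with its light strip looking down, aimed squarely at the housing's bore from about 15 cm away, and finish while holding it still up there: do not put it down, drop it or touch the housing or base with it. Leave the other tools and parts on the bench where they are.

Things in the scene. Friction and masses are not known exactly. Their poses are not given: they have to be found in the camera images.
- housing: Grey cast bearing housing, 124 x 64 x 58 mm, about 0.4 kg, flange-down on the bench. Origin: centre of its underside, z up through the bore, x along the flange. Flange 12 mm thick, 124 (x) x 64 (y), two 13 mm through holes at x = +-47, y = 0. Round boss in the middle up to z = 58, 54 mm across up to z = 42, 52 at the top: grip across it, say at z = 38. Bore 36 mm wide.
- housing_bore (a point): Centre of the bore's mouth, at the top of the housing's boss: 58 mm above the housing's origin on its z axis.
- base: Steel inspection base, plate 170 (x) x 105 (y) x 18 mm fixed to the bench. Origin: centre of its underside, z up, x along its long side. Two upright brass dowel pins, 10 mm across, at x = +-47, y = 0, rise 20 mm above the plate, the last 7 mm tapering to 4 mm across. Play in the housing's holes 1.5 mm all round; either way round fits.
- base_seat (a point): Centre of the top face of the inspection base's plate, midway between the pins, 18 mm above the bench: the housing's origin lies here when it is seated.
- dock: Black charging dock, 100 (x) x 90 (y) x 50 mm, on a rubber foot 112 x 102 mm, fixed to the bench. Origin: centre of its underside, z up. A pocket 33 (x) x 39 (y) mm, 40 mm deep, in its top takes the lamp's foot; the light strip then looks along the dock's -x axis, within 30 degrees of straight back towards the robot's side.
- dock_mouth (a point): Centre of the mouth of the dock's pocket, 50 mm above the bench.
- lamp: Stick work lamp, about 0.2 kg, bar 215 mm long, 30 (x) x 36 (y) mm, standing loose in the dock, 40 mm deep, foot 10 mm above the bench. Origin: centre of the foot's underside, z along the bar to the top. Grey foot to z = 46; teal body to 130 with the white light strip on its -x face, shining along -x, red button on +x; black rubber grip 28 (x) x 34 (y) from 130 to 203; teal cap.
- lamp_light (a point): Centre of the lamp's light strip, on its -x face, 87 mm from the foot; axes as the lamp's: the strip shines along -x, z runs along the bar to the grip. Held leaning at 45 degrees with the strip looking down, the lamp's x axis points 45 degrees off straight up.
- lamp_grip (a point): Point on the lamp's centre line in the rubber grip, 170 mm from the foot: grip it here across the 34 mm (y) sides, the light strip not covered.
- caliper: Bystander: digital caliper lying flat, 225 mm long, up to 68 mm wide, 14 mm high. Origin: in the middle of its beam, on the bench.
- stub: Bystander: stepped aluminium turned part standing on end, 44 mm in diameter at the foot, 68 mm high. Origin: centre of its underside.
- ink: Bystander: white jar of marking ink with a blue cap, 52 mm in diameter, 62 mm high. Origin: centre of its underside.
- hammer: Bystander: hammer lying flat at the far side of the bench. Origin: under its middle.
- driver: Bystander: screwdriver lying flat at the left. Origin: under its middle.
- square: Bystander: engineer's square lying flat at the right, stock 100 mm, blade 140 mm. Origin: under the stock's middle.
- tap_wrench: Bystander: bar tap wrench lying flat at the right, 210 mm long, 24 mm high. Origin: under its middle.

How it is judged (in metres and radians):
On the way, in this order (a step that is already met when the one before it is completed fails the run):
1. The housing sits flush on the inspection base, over both pins, and has been let go (horizontal distance between housing and base_seat below 0.004 m and z of housing in the frame of base_seat between -0.003 and 0.003 m and angle between the x axis of housing and the x axis of base, either way round below 0.07 rad and angle between housing's own z axis and vertical below 0.05 rad and contact force between the fingers and housing below 0.1 N and linear speed of housing below 0.02 m/s), for 0.2 s.
2. The lamp has been drawn up clear of its dock (height (world z) of lamp above 0.055 m and contact force between the fingers and lamp above 0.5 N and contact force between lamp and dock below 0.1 N), for 0.1 s.
At the end, for the whole second after the job is handed in: Housing over both pins (centred within 4 mm, flush within 3 mm). Lamp still, in the fingers only, foot over 60 mm up, strip looking 30 to 60 degrees off straight down; the bore's mouth 80 to 220 mm in front of the strip, within 40 mm of its centre line along and across (horizontal distance between housing and base_seat below 0.004 m and z of housing in the frame of base_seat between -0.003 and 0.003 m and angle between the x axis of housing and the x axis of base, either way round below 0.07 rad and angle between housing's own z axis and vertical below 0.05 rad and angle between lamp's own x axis and vertical between 0.524 and 1.047 rad and x of housing_bore in the frame of lamp_light between -0.22 and -0.08 m and y of housing_bore in the frame of lamp_light between -0.04 and 0.04 m and z of housing_bore in the frame of lamp_light between -0.04 and 0.04 m and contact force between the fingers and lamp above 1 N and contact force between lamp and dock below 0.1 N and contact force between lamp and housing below 0.1 N and contact force between lamp and base below 0.1 N and contact force between lamp and stub below 0.1 N and contact force between lamp and ink below 0.1 N and height (world z) of lamp above 0.06 m and linear speed of lamp below 0.03 m/s and angular speed of lamp below 0.2 rad/s); the arm keeps its last pose, push and grip.
It fails at once if The housing is dropped onto the base (falls more than about 8 mm) (horizontal distance between housing and base_seat below 0.06 m and contact force between the fingers and housing below 0.1 N and linear speed of housing above 0.4 m/s).
It fails at once if The lamp is dropped or knocked over ((contact force between the fingers and lamp below 0.1 N and linear speed of lamp above 0.5 m/s) or (contact force between the fingers and lamp below 0.1 N and angle between lamp's own z axis and vertical above 0.5 rad)).
It fails at once if The lamp strikes the housing or the base (contact force between lamp and housing above 2 N or contact force between lamp and base above 2 N).
It fails at once if Another tool or part on the bench is moved by more than 25 mm (distance of any of caliper, stub, ink, hammer, driver, square, tap_wrench from where it was at the start of the episode above 0.025 m).
It also fails if it takes over 72 s, if anything falls off the work surface, if the arm or the gripper's body presses on something with over 40 N, if the wrist force passes 120 N, or if a joint passes its speed limit or range.

## Robot

A 6-joint arm with a two-finger parallel gripper is mounted at the origin on the work surface. World frame = base frame: x ahead of the robot, y to its left, z up, the work surface at z = 0. Lengths are in mm, angles in rad, forces in N, time in s.
With the tool pointing down it reaches from about 300 to 775 mm from the base axis. Payload 14.6 kg.
Tool frame: the origin (TCP) lies at the very end of the fingers, on their centre line; the grasp point (between the pads) lies 19 mm behind it; z points along the fingers, y is the direction in which the jaws open and shut (so a half turn about z gives the same grasp; the last joint's range is limited). The gripper opens to 94 mm and grips with 3 to 60 N. Pads are 16 mm wide; open, the fingers measure 119 mm over their backs; the gripper's body (75 mm by 177 mm) begins 78 mm behind the grasp point.
Start: joints at [1.268, 0.3, 1.521, -0, 1.321, -0.067], TCP at [128.489, 534.771, 205.446] pointing down, gripper open.
Joint ranges: [-3.03, 3.03], [-0.79, 2.21], [0.23, 2.52], [-1.04, 4.18], [0, 3.07], [-2.55, 2.55]. Speed limits (rad/s): [2.22, 2.22, 2.57, 3.14, 3.14, 3.14].

## Interface

Orientations are given as [roll, pitch, yaw] about the fixed x, y, z axes, in that order (R = Rz(yaw) Ry(pitch) Rx(roll)).
In Python, from cell import manip gives the robot as it stands.
- The arm moves only by the shell command python3 -m inch 'ROWS' [FORCE]. ROWS is a JSON object of lists of equal length, an entry for each row: "grip": the opening, from -1 (shut) to 1 (fully open), so that 0 is half open; "travel": the shift along the world's x, y, z in cm, a list of three; "turn": the turn, a rotation vector about the world's x, y, z in degrees, a list of three. A call has 1 to 10 rows; each row is the pose to reach, as a shift and turn from the pose measured when the call began; what a row does not reach only later rows make up. A row lasts 1/8 s, in which the tool goes at most 62.5 mm and 10.7 degrees, less where a joint would pass 70% of its speed; a pose out of reach is approached as far as the arm can. A call with a gripper value outside its range is refused whole. The fingers move at their own pace and stop on an object; FORCE is the grip in N (left out, the last holds). Time passes only in rows, so rows that repeat a pose let the fingers close. It gives the time, the measured TCP pose, the force and the opening at its end, in the units of the state.
- manip.read_state(): the state, without advancing time (a new reading comes with each control period).
- manip.camera(name): name is "scene" or "top"; returns (picture, depth): 400x640x3 uint8, red, green, blue; 400x640 float32, mm along the optical axis (not along the pixel's ray), 0 where there is no reading.
- manip.calibration(name): a dict with "fx", "fy", "cx", "cy" (pixels), "k1" (the pictures are not rectified: a ray, as slopes to the right and down, at radius r is drawn at 1 + k1 r^2 times it, then the intrinsics apply), "world_from_camera" (4x4, takes a point from camera to world coordinates). Camera axes: x right, y up, looking along -z (the intrinsics and any distortion apply to the point x, -y, -z); pixel columns grow to the right and rows downward; lengths in mm; the calibration is good to about 2 mm. A picture is of the moment at which its call begins. calibration takes no time and is no camera call.
- manip.sign_off(): hands the job in, once; it reports no verdict.
Trained networks look in the newest picture that a camera, given by its name, has taken for a name from the list of things; names that differ only in an ending like _2 or _b are one class to them, and where a whole thing is asked for, a point or a joint stands for the part that bears it (a point fixed in the world has none). Each returns a list of dicts, best first, with "p" (0 to 1); they miss things now and then, are a little off and sometimes report something else, mostly with a low value. They report only what shows in the picture. A call takes as long as a camera call.
- manip.look_for(camera, label): "bbox" ([left, top, right, bottom] in pixels, round what is visible of it).
The state is a dict: "clock": time; "joints": joint angles; "qd": joint speeds; "effort": joint torques, N m; "eef_pos": TCP position; "eef_rot": TCP orientation; "wrist_force": force on the tool from outside, world axes, zero at the start; "moment": the same for the moment, N m; "finger_gap": finger opening in mm.
Only numpy, scipy, OpenCV 4.12 (cv2) and the standard library are available. Lean on these libraries where they do the work, as an engineer would, in place of code of your own. Each camera call takes 0.05 s, during which the arm holds its last target.

## Working session

There is one attempt and no reset: what is moved stays moved. The work goes in short steps, Python scripts to look and compute and a shell command to move; the robot and the scene stay as the last step left them, time stands still between calls to the robot, and variables do not carry over. Pictures are saved under pics/ and viewed, and the job is handed in when it is done.

```bash
ls; mkdir -p pics
python3 - <<'E'
from cell import manip
import cv2,numpy as np
print(manip.read_state())
for c in("scene","top"):
    p,d=manip.camera(c); cv2.imwrite(f"pics/{c}0.png",p[...,::-1]); np.savez(f"{c}0.npz",p=p,d=d)
    k=manip.calibration(c); print({a:np.round(b,4).tolist() for a,b in k.items()})
    for n in("housing","base","dock","lamp","stub","ink","caliper"):
        print(c,n,[(np.round(r["bbox"]).tolist(),round(r["p"],2)) for r in manip.look_for(c,n)[:2]])
E
```

```text
pics
{'clock': 0.0, 'joints': array([ 1.26840184e+00,  3.00485914e-01,  1.52154481e+00,  5.98058934e-06,
        1.32070492e+00, -6.66036232e-02]), 'qd': array([-0.00069746,  0.00028772, -0.00115973, -0.00233591,  0.00035821,
       -0.00059719]), 'effort': array([-1.30446566e-03, -5.31778944e+01, -3.52747750e+01,  7.07415026e-02,
        2.43245781e-02, -9.58158012e-05]), 'eef_pos': array([128.41545149, 534.54205947, 204.89354923]), 'eef_rot': array([-3.14045259e+00, -8.18507896e-05,  2.90580026e+00]), 'wrist_force': array([-0.29926388,  0.52198105,  0.24658218]), 'moment': array([0.02493151, 0.00280458, 0.09125177]), 'finger_gap': 94.27063915458054}
{'fx': 445.9989, 'fy': 445.9989, 'cx': 319.7024, 'cy': 204.4314, 'k1': -0.0328, 'world_from_camera': [[0.2599, -0.6113, 0.7475, 1541.6537], [0.9655, 0.178, -0.1901, -275.118], [-0.0169, 0.7711, 0.6365, 974.4236], [0.0, 0.0, 0.0, 1.0]]}
scene housing [([214.0, 214.0, 242.0, 246.0], 0.62)]
scene base [([384.0, 175.0, 428.0, 213.0], 0.81)]
scene dock [([302.0, 217.0, 340.0, 256.0], 0.59)]
scene lamp [([313.0, 183.0, 328.0, 234.0], 0.65), (
[... 178 characters left out ...]
0], 0.6)]
{'fx': 508.4098, 'fy': 508.4098, 'cx': 337.1264, 'cy': 200.7405, 'k1': -0.031, 'world_from_camera': [[-0.0299, 0.9908, -0.132, 360.7033], [-0.9995, -0.0306, -0.0037, -5.6007], [-0.0077, 0.1319, 0.9912, 1565.5033], [0.0, 0.0, 0.0, 1.0]]}
top housing [([426.0, 214.0, 452.0, 257.0], 0.91)]
top base [([220.0, 218.0, 256.0, 276.0], 0.89), ([342.0, 182.0, 358.0, 203.0], 0.71)]
top dock [([332.0, 176.0, 369.0, 223.0], 0.86)]
top lamp [([340.0, 182.0, 355.0, 203.0], 0.72)]
top stub [([255.0, 173.0, 270.0, 188.0], 0.7), ([425.0, 216.0, 453.0, 259.0], 0.66)]
top ink [([399.0, 161.0, 419.0, 181.0], 0.82)]
top caliper [([332.0, 177.0, 369.0, 224.0], 0.72), ([254.0, 170.0, 268.0, 189.0], 0.66)]
```

Run:
```python
import cv2
a=cv2.imread("pics/top0.png"); cv2.imwrite("pics/top0c.png",cv2.resize(a[130:310,190:490],None,fx=2.66,fy=2.66,interpolation=cv2.INTER_CUBIC))
a=cv2.imread("pics/scene0.png"); cv2.imwrite("pics/scene0c.png",cv2.resize(a[130:330,180:480],None,fx=2.66,fy=2.66,interpolation=cv2.INTER_CUBIC))
```

```text
(no output)
```

View pics/top0c.png

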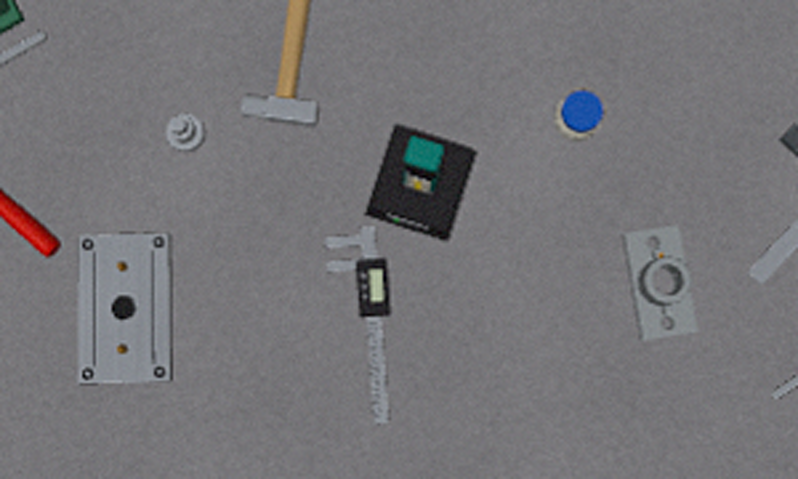

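View pics/scene0c.png

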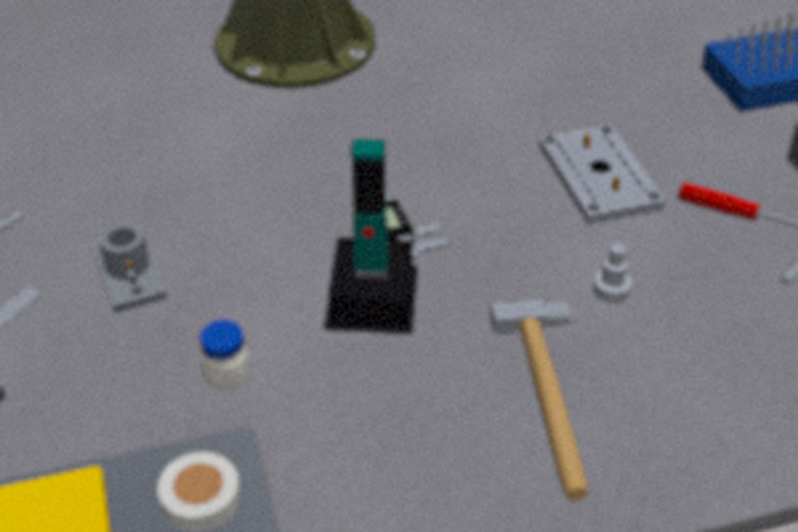

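View pics/top0.png

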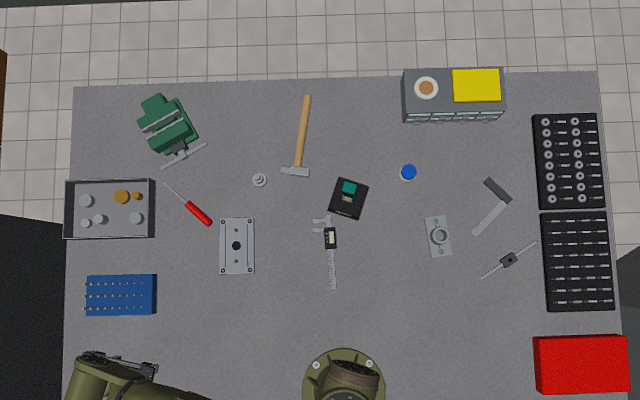

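```bash
cat > h.py <<'E'
from cell import manip
import cv2,numpy as np
def proj(c,P):
    k=manip.calibration(c); T=np.linalg.inv(k["world_from_camera"])
    P=np.asarray(P,float).reshape(-1,3); q=P@T[:3,:3].T+T[:3,3]
    a=q[:,0]/-q[:,2]; b=-q[:,1]/-q[:,2]; s=1+k["k1"]*(a*a+b*b)
    return np.c_[k["fx"]*a*s+k["cx"],k["fy"]*b*s+k["cy"]]
def rays(c,uv):
    k=manip.calibration(c); uv=np.asarray(uv,float).reshape(-1,2)
    a0=np.c_[(uv[:,0]-k["cx"])/k["fx"],(uv[:,1]-k["cy"])/k["fy"]]; a=a0.copy()
    for _ in range(20): a=a0/(1+k["k1"]*(a**2).sum(1,keepdims=True))
    T=k["world_from_camera"]; d=np.c_[a[:,0],-a[:,1],-np.ones(len(a))]
    return T[:3,3],d@T[:3,:3].T
def onz(c,uv,z):
    o,d=rays(c,uv); return o+d*((z-o[2])/d[:,2])[:,None]
def rect(c,img,x0,x1,y0,y1,z,s):  # rows: x decreasing downward, cols: y decreasing rightwards
    X,Y=np.meshgrid(np.arange(x1,x0,-s),np.arange(y1,y0,-s),indexing="ij")
    uv=proj(c,np.c_[X.ravel(),Y.ravel(),np.full(X.size,z)]).reshape(X.shape+(2,)).astype(np.float32)
    return cv2.remap(img,uv[...,0],uv[...,1],cv2.INTER_CUBIC)
def cloud(c,d):
    v,u=np.nonzero(d>0); o,r=rays(c,np.c_[u,v]); return o+r*d[v,u][:,None], np.c_[u,v]
E
python3 - <<'E'
from h import *
for c in("top","scene"):
    z=np.load(c+"0.npz"); P,uv=cloud(c,z["d"])
    print(c,"bench z",np.median(P[(abs(P[:,0]-450)<60)&(abs(P[:,1]+100)<30),2]))
    img=z["p"]
    for n,b,zs in(("base",onz("top",[(237,246)],18)[0],18),("hous",onz("top",[(438,236)],12)[0],12),("dock",onz("top",[(350,200)],50)[0],50)):
        b=np.round(b); print(n,b)
        r=rect(c,img,b[0]-110,b[0]+110,b[1]-110,b[1]+110,zs,.5)
        cv2.imwrite(f"pics/r_{c}_{n}.png",r[...,::-1])
E
python3 - <<'E'
import cv2,numpy as np
for n in("base","hous"):
    cv2.imwrite(f"pics/cmp_{n}.png",np.hstack([cv2.resize(cv2.imread(f"pics/r_{c}_{n}.png"),(400,400)) for c in("top","scene")]))
E
```

```text
top bench z 0.3891051042814979
base [437. 309.  18.]
hous [ 450. -305.   12.]
dock [564. -39.  50.]
scene bench z -0.49737284760544753
base [437. 309.  18.]
hous [ 450. -305.   12.]
dock [564. -39.  50.]
```

View pics/cmp_base.png

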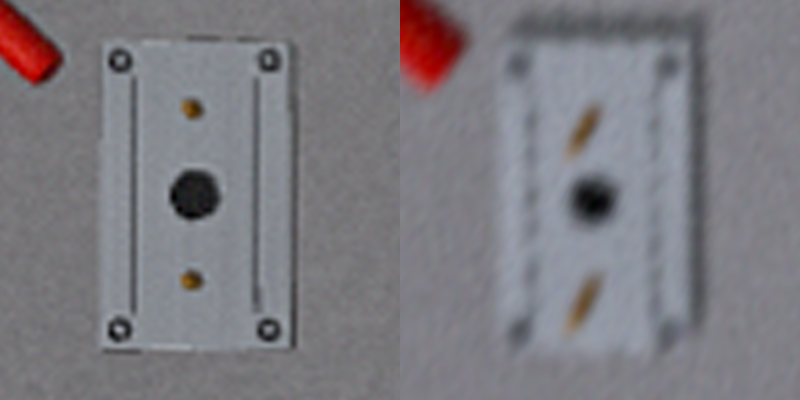

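View pics/cmp_hous.png

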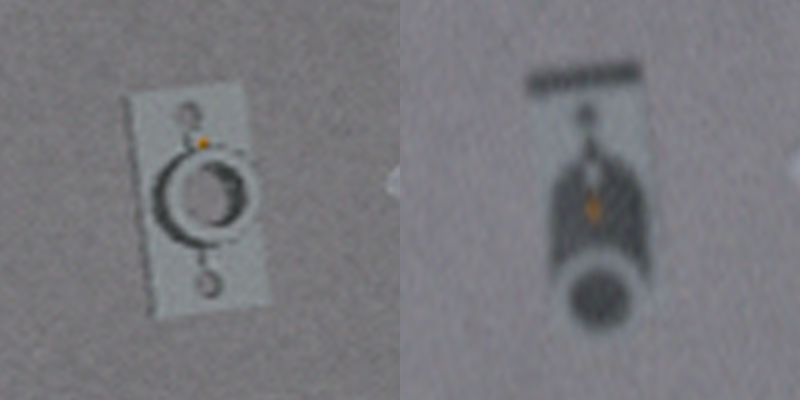

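```bash
cat > fit.py <<'E'
from h import *
from scipy.optimize import minimize
# fit rectangle of known size: maximise edge contrast inside/outside of the rectangle at plane z
def samp(c,g,P): 
    uv=proj(c,P).astype(np.float32); return cv2.remap(g,uv[:,0].reshape(1,-1),uv[:,1].reshape(1,-1),cv2.INTER_LINEAR)[0]
def fitrect(c,g,L,W,z,x,y,th,sides="abcd",o=4):
    def f(v):
        x,y,t=v[0],v[1],v[2]/50
        R=np.array([[np.cos(t),-np.sin(t)],[np.sin(t),np.cos(t)]]); s=0
        u=np.linspace(-.45,.45,60)
        for sd in sides:
            for off in(1.5,3,4.5):
                if sd in"ab":
                    k=1 if sd=="a" else -1
                    I=np.c_[0*u+k*(L/2-off),u*W]; O=np.c_[0*u+k*(L/2+off),u*W]
                else:
                    k=1 if sd=="c" else -1
                    I=np.c_[u*L,0*u+k*(W/2-off)]; O=np.c_[u*L,0*u+k*(W/2+off)]
                for q,sg in((I,1),(O,-1)):
                    q=q@R.T+[x,y]; s+=sg*samp(c,g,np.c_[q,np.full(len(q),z)]).mean()
        return -s
    best=None
    for dx in(-2,0,2):
        for dy in(-2,0,2):
            r=minimize(f,[x+dx,y+dy,th*50],method="Nelder-Mead",options=dict(initial_simplex=np.array([[x+dx,y+dy,th*50],[x+dx+2,y+dy,th*50],[x+dx,y+dy+2,th*50],[x+dx,y+dy,th*50+1.5]])))
            if best is None or r.fun<best.fun: best=r
    return best.x[0],best.x[1],best.x[2]/50,best.fun
def pins(c,p,centres,zt):
    hsv=cv2.cvtColor(p,cv2.COLOR_RGB2HSV); m=((hsv[...,0]>8)&(hsv[...,0]<28)&(hsv[...,1]>110)).astype(np.uint8)
    n,l,s,ce=cv2.connectedComponentsWithStats(m); return [(ce[i],s[i]) for i in range(1,n)]
E
python3 - <<'E'
from fit import *
for c in("top","scene"):
    p=np.load(c+"0.npz")["p"]; g=p.astype(np.float32).mean(2); g=np.ascontiguousarray(g)
    print(c,"base",np.round(fitrect(c,g,170,105,18,440,309,np.pi/2),4))
    print(c,"hous",np.round(fitrect(c,g,124,64,12,449,-306,np.pi/2+.13,"abcd" if c=="top" else "acd"),4))
    for ce,s in pins(c,p,0,0):
        w=onz(c,[ce],30)[0]
        if s[4]<40 and (abs(w[1]-309)<60 or abs(w[1]+305)<70) and 350<w[0]<550: print(ce,s[4],w, onz(c,[ce],38)[0])
E
```

```text
Traceback (most recent call last):
  File "fit.py", line 25, in fitrect
    r=minimize(f,[x+dx,y+dy,th*50],method="Nelder-Mead",options=dict(initial_simplex=np.array([[x+dx,y+dy,th*50],[x+dx+2,y+dy,th*50],[x+dx,y+dy+2,th*50],[x+dx,y+dy,th*50+1.5]])))
  File "fit.py", line 20, in f
    q=q@R.T+[x,y]; s+=sg*samp(c,g,np.c_[q,np.full(len(q),z)]).mean()
                         ~~~~^^^^^^^^^^^^^^^^^^^^^^^^^^^^^^^^
  File "fit.py", line 5, in samp
    uv=proj(c,P).astype(np.float32); return cv2.remap(g,uv[:,0].reshape(1,-1),uv[:,1].reshape(1,-1),cv2.INTER_LINEAR)[0]
       ~~~~^^^^^
  File "h.py", line 4, in proj
    k=manip.calibration(c); T=np.linalg.inv(k["world_from_camera"])
ValueError: time passes only in moves, steps and waits
```

```bash
sed -i 's/^import cv2,numpy as np/import cv2,numpy as np,functools\n@functools.lru_cache\ndef cal(c): return manip.calibration(c)/; s/k=manip.calibration(c)/k=cal(c)/' h.py
python3 - <<'E'
from fit import *
for c in("top","scene"):
    p=np.load(c+"0.npz")["p"]; g=p.astype(np.float32).mean(2); g=np.ascontiguousarray(g)
    print(c,"base",np.round(fitrect(c,g,170,105,18,440,309,np.pi/2),4))
    print(c,"hous",np.round(fitrect(c,g,124,64,12,449,-306,np.pi/2+.13,"abcd" if c=="top" else "acd"),4))
    for ce,s in pins(c,p,0,0):
        w=onz(c,[ce],30)[0]
        if s[4]<40 and (abs(w[1]-309)<60 or abs(w[1]+305)<70) and 350<w[0]<550: print(ce,s[4],w, onz(c,[ce],38)[0])
E
```

```text
top base [449.7515 311.7014   1.4459 -48.4716]
top hous [ 451.1713 -287.7499    1.2669  -31.2039]
[438.  225.5] 2 [ 480.25909763 -302.81994054   30.        ] [ 479.63620975 -301.27142315   38.        ]
[235.125 229.875] 8 [485.72177765 311.94160466  30.        ] [485.07042911 310.28720334  38.        ]
[235.125 260.875] 8 [392.26402161 312.35771697  30.        ] [392.09958966 310.70114769  38.        ]
scene base [463.8298 313.7253   1.2879 -69.5283]
scene hous [ 443.7485 -308.3051    1.8196   -0.6629]
[400.  182.5] 2 [394.29380073 310.25803427  30.        ] [404.01282903 305.29944556  38.        ]
[411. 199.] 3 [490.56385695 309.26037829  30.        ] [499.46740322 304.3102405   38.        ]
[228.  228.5] 2 [ 466.54319309 -300.84775618   30.        ] [ 475.65021301 -300.62980491   38.        ]
```

```bash
cat > fit2.py <<'E'
from fit import *
from scipy.optimize import least_squares
def edgefit(c,g,L,W,z,x,y,th,sides="abcd",win=6,excl=(),it=4,verb=False):
    v=np.array([x,y,th])
    for k in range(it):
        t=v[2];R=np.array([[np.cos(t),-np.sin(t)],[np.sin(t),np.cos(t)]])
        w=win if k<2 else 4
        offs=np.arange(-w,w+.01,.25); rows=[];
        for sd in sides:
            n,T=((L/2,W) if sd in"ab" else (W/2,L))
            sg=1 if sd in"ac" else -1
            us=np.linspace(-.42,.42,30)*T; loc=[]
            for u in us:
                q=np.c_[sg*(n+offs),0*offs+u] if sd in"ab" else np.c_[0*offs+u,sg*(n+offs)]
                pr=samp(c,g,np.c_[q@R.T+v[:2],np.full(len(q),z)])
                pr=cv2.GaussianBlur(pr.reshape(1,-1),(0,0),4)[0]
                gr=-np.gradient(pr); i=int(gr[2:-2].argmax())+2; loc.append(offs[i])
            loc=np.array(loc); ok=abs(loc-np.median(loc))<1.2
            a,b=np.polyfit(us[ok],loc[ok],1) if ok.sum()>5 else (0,0)
            rows.append((sd,b,a,ok.sum()))
        d={r[0]:r for r in rows}
        # normal-offset b, slope a -> updates
        dx=0;dy=0
        ax=[(d[s][1]*(1 if s=="a" else -1)) for s in"ab" if s in d]; ay=[(d[s][1]*(1 if s=="c" else -1)) for s in"cd" if s in d]
        rot=[(-d[s][2]*(1 if s=="a" else -1),W) for s in"ab" if s in d]+[(d[s][2]*(1 if s=="c" else -1),L) for s in"cd" if s in d]
        dt=sum(r*w for r,w in rot)/sum(w for _,w in rot)
        v[:2]+=R@[np.mean(ax),np.mean(ay)]; v[2]+=dt
    return v,[(r[0],round(r[1],2),round(r[2],4),int(r[3])) for r in rows]
E
python3 - <<'E'
from fit2 import *
for c in("top","scene"):
    p=np.load(c+"0.npz")["p"]; g=np.ascontiguousarray(p.astype(np.float32).mean(2))
    print(c,"base",*edgefit(c,g,170,105,18,440,309,np.pi/2))
    print(c,"hous",*edgefit(c,g,124,64,12,449,-306,np.pi/2+.13,"abcd" if c=="top" else "acd"))
E
```

```text
top base [438.96980523 310.52388589   1.54883181] [('a', np.float64(0.45), np.float64(-0.0219), 12), ('b', np.float64(0.75), np.float64(0.0018), 12), ('c', np.float64(-0.72), np.float64(-0.0125), 8), ('d', np.float64(-0.98), np.float64(0.0081), 16)]
top hous [ 445.82248608 -305.77276808    1.68823932] [('a', np.float64(-1.41), np.float64(0.0007), 12), ('b', np.float64(-1.4), np.float64(-0.0048), 13), ('c', np.float64(1.04), np.float64(-0.0036), 8), ('d', np.float64(0.65), np.float64(-0.0104), 11)]
scene base [445.62784469 309.41797377   1.57213007] [('a', np.float64(-0.23), np.float64(0.0001), 13), ('b', np.float64(-0.29), np.float64(0.0064), 11), ('c', np.float64(-2.3), np.float64(0.0019), 12), ('d', np.float64(1.9), np.float64(-0.0048), 14)]
scene hous [ 447.00029745 -308.22338489    1.69029699] [('a', np.float64(-0.04), np.float64(0.0118), 12), ('c', np.float64(2.0), np.float64(-0.0295), 8), ('d', np.float64(0.52), np.float64(-0.0005), 10)]
```

Run:
```python
from fit2 import *
for c in("top","scene"):
    A=[];D=[]
    for i in range(12):
        p,d=manip.camera(c);A.append(p.astype(np.float32));D.append(d)
    np.savez(c+"1.npz",p=np.mean(A,0),d=np.median(D,0))
    p=np.mean(A,0); g=np.ascontiguousarray(p.mean(2)); print("noise",np.std(A,0).mean())
    for th in (1.55,1.59): print(c,"base",*edgefit(c,g,170,105,18,439,310,th))
    for th in (1.67,1.71): print(c,"hous",*edgefit(c,g,124,64,12,448,-306,th,"abcd" if c=="top" else "acd"))
p=np.load("top1.npz")["p"]
out=[]
for x,y,z in((448,-305,12),(439,310,18)):
    r=rect("top",p,x-75 if 0 else x-90,x+90,y-65,y+65,z,.33); out.append(np.clip(r,0,255).astype(np.uint8)[...,::-1])
cv2.imwrite("pics/r1.png",np.hstack(out)); print(out[0].shape)
```

```text
noise 2.4693632
top base [435.35065511 314.15772008   1.54875938] [('a', np.float64(1.22), np.float64(0.0099), 11), ('b', np.float64(0.66), np.float64(0.0107), 15), ('c', np.float64(0.35), np.float64(-0.0027), 6), ('d', np.float64(-1.54), np.float64(-0.0045), 12)]
top base [437.33474825 313.66626623   1.56566303] [('a', np.float64(0.8), np.float64(0.0085), 11), ('b', np.float64(0.32), np.float64(-0.0079), 15), ('c', np.float64(-0.77), np.float64(-0.0067), 6), ('d', np.float64(-1.98), np.float64(0.0054), 14)]
top hous [ 447.78075921 -309.3943963     1.65911741] [('a', np.float64(-0.03), np.float64(0.0083), 10), ('b', np.float64(-0.85), np.float64(0.0036), 11), ('c', np.float64(0.22), np.float64(0.0011), 10), ('d', np.float64(0.32), np.float64(-0.0016), 7)]
top hous [ 445.26787905 -309.99451239    1.69363357] [('a', np.float64(-2.0), np.float64(0.0277), 15), ('b', np.float64(1.37), np.float64(-0.0165), 12), ('c', np.float64(0.61), np.float64(0.0093), 11), ('d', np.float64(1.21), np.float64(0.002), 11)]
noise 2.774004
scene base [440.82674964 306.386043     1.54696864] [('a', np.float64
[... 154 characters left out ...]
, np.float64(-0.0006), 14)]
scene base [439.82839605 306.10123041   1.58888069] [('a', np.float64(-0.2), np.float64(-0.0005), 11), ('b', np.float64(-0.09), np.float64(-0.0089), 16), ('c', np.float64(0.78), np.float64(-0.0053), 7), ('d', np.float64(0.96), np.float64(-0.0086), 8)]
scene hous [ 448.10181783 -310.31708956    1.63520442] [('a', np.float64(0.21), np.float64(0.0365), 14), ('c', np.float64(2.0), np.float64(0.0018), 15), ('d', np.float64(2.33), np.float64(-0.0028), 11)]
scene hous [ 448.38760226 -310.53967547    1.65229878] [('a', np.float64(-0.09), np.float64(0.0396), 10), ('c', np.float64(1.73), np.float64(0.0014), 13), ('d', np.float64(2.22), np.float64(0.0045), 13)]
(546, 394, 3)
```

View pics/r1.png

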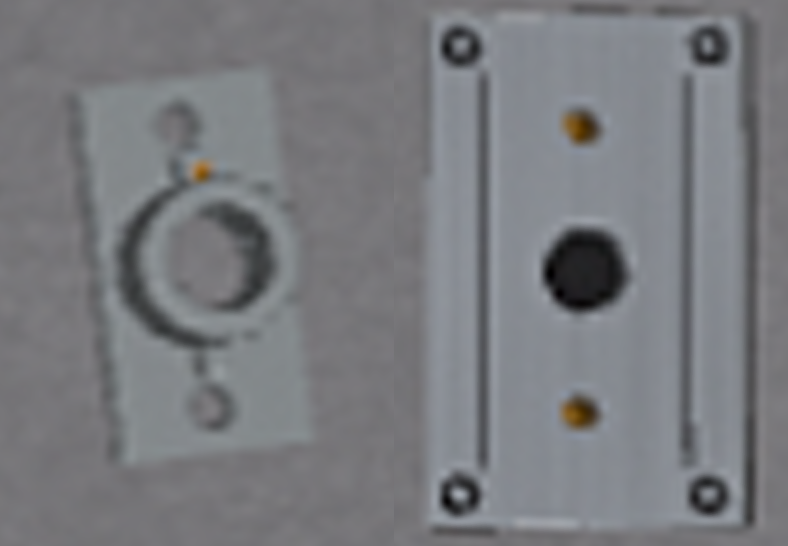

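Run:
```python
from fit2 import *
for c in("top","scene"):
    p=np.load(c+"1.npz")["p"]; g=np.ascontiguousarray(p.mean(2))
    for th in (-.015,.015): print(c,"base",*edgefit(c,g,170,105,18,440,311.5,th))
    for th in (.105,.13): print(c,"hous",*edgefit(c,g,124,64,12,450,-304.6,th,"abcd" if c=="top" else "acd"))
```

```text
top base [ 4.39512317e+02  3.11546634e+02 -1.84558190e-02] [('a', np.float64(0.03), np.float64(0.0115), 28), ('b', np.float64(0.02), np.float64(-0.0061), 24), ('c', np.float64(0.04), np.float64(-0.0027), 30), ('d', np.float64(0.07), np.float64(-0.012), 24)]
top base [ 4.39488789e+02  3.11999981e+02 -9.46371150e-03] [('a', np.float64(-0.16), np.float64(0.0171), 27), ('b', np.float64(0.13), np.float64(-0.0169), 24), ('c', np.float64(0.5), np.float64(0.0125), 20), ('d', np.float64(0.47), np.float64(-0.0009), 24)]
top hous [ 4.50540375e+02 -3.05040872e+02  1.20352200e-01] [('a', np.float64(0.26), np.float64(0.0064), 29), ('b', np.float64(0.27), np.float64(0.0077), 30), ('c', np.float64(-0.6), np.float64(-0.0001), 29), ('d', np.float64(-0.74), np.float64(0.0016), 23)]
top hous [ 4.50548685e+02 -3.05057312e+02  1.20209282e-01] [('a', np.float64(0.27), np.float64(0.0063), 29), ('b', np.float64(0.25), np.float64(0.0074), 30), ('c', np.float64(-0.61), np.float64(0.0002), 29), ('d', np.float64(-0.67), np.float64(0.0028), 24)]
scene base [ 4.38945902e+02  3.12660761e+02 -7.41362508e-03] [('a', 
[... 177 characters left out ...]
4(-0.0029), 30)]
scene base [ 4.39091363e+02  3.12576954e+02 -3.81215498e-03] [('a', np.float64(0.61), np.float64(0.0016), 22), ('b', np.float64(0.81), np.float64(-0.004), 20), ('c', np.float64(-0.06), np.float64(0.0046), 24), ('d', np.float64(0.02), np.float64(-0.0032), 30)]
scene hous [ 4.50119445e+02 -3.02915611e+02  7.14101642e-02] [('a', np.float64(-0.02), np.float64(-0.0144), 24), ('c', np.float64(2.41), np.float64(-0.0228), 11), ('d', np.float64(3.61), np.float64(0.0235), 17)]
scene hous [ 4.49707683e+02 -3.01170193e+02  1.29548281e-01] [('a', np.float64(-0.11), np.float64(-0.0009), 30), ('c', np.float64(1.75), np.float64(-0.0093), 7), ('d', np.float64(1.61), np.float64(-0.0159), 12)]
```

```bash
python3 -m inch '{"grip":[1,1,1,1,1,1,1,1,1],"travel":[[27,-43.5,0],[27,-43.5,0],[27,-43.5,0],[27,-43.5,0],[27,-43.5,0],[27,-43.5,0],[27,-43.5,0],[27,-43.5,0],[27,-43.5,0]],"turn":[[0,0,5],[0,0,10],[0,0,20.4],[0,0,20.4],[0,0,20.4],[0,0,20.4],[0,0,20.4],[0,0,20.4],[0,0,20.4]]}'
```

```text
clock: 3.12
eef_pos: [399.6, 97.1, 205.5]
eef_rot: [-3.141, 0.0, -3.025]
wrist_force: [1.0, 0.7, -0.1]
finger_gap: 94.2
```

Run:
```python
from fit2 import *
p=np.load("top1.npz")["p"]; out=[]
for z in(50,225):
    r=rect("top",p,500,680,-100,40,z,.35); out.append(np.clip(r,0,255).astype(np.uint8)[...,::-1])
r=np.hstack(out); r=np.clip(r.astype(float)*1.8,0,255).astype(np.uint8); print(r.shape)
cv2.imwrite("pics/dock1.png",r)
```

```text
(515, 800, 3)
```

View pics/dock1.png

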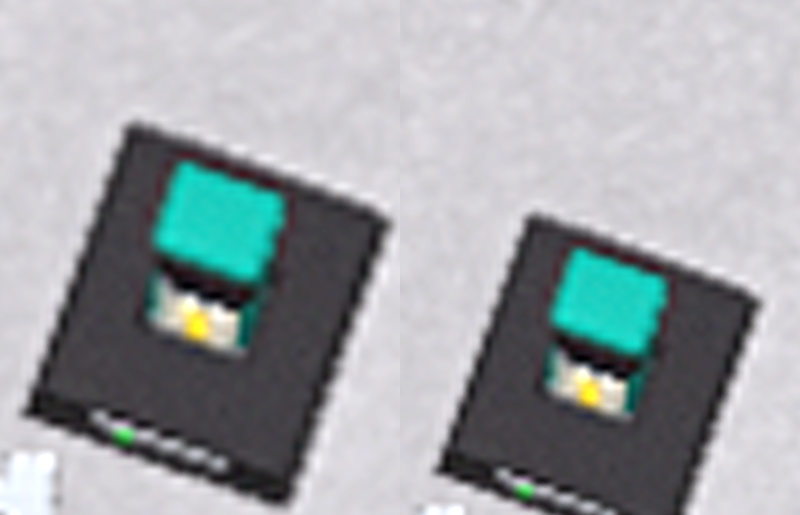

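```bash
python3 -m inch '{"grip":[1,1,1,1,1,1,1,1,1,1],"travel":[[5.1,-40.2,-1],[5.1,-40.2,-3],[5.1,-40.2,-8],[5.1,-40.2,-8],[5.1,-40.2,-8],[5.1,-40.2,-8],[5.1,-40.2,-8],[5.1,-40.2,-8],[5.1,-40.2,-8],[5.1,-40.2,-8]],"turn":[[0,0,0],[0,0,0],[0,0,0],[0,0,0.2],[0,0,0.2],[0,0,0.2],[0,0,0.2],[0,0,0.2],[0,0,0.2],[0,0,0.2]]}' 40
python3 - <<'E'
from h import *
s=manip.read_state(); print(s["eef_pos"],s["eef_rot"],s["joints"])
p,d=manip.camera("scene"); cv2.imwrite("pics/s2.png",cv2.resize(p[130:280,130:330,::-1],None,fx=4,fy=4,interpolation=cv2.INTER_CUBIC))
E
```

```text
clock: 4.38
eef_pos: [450.9, -304.0, 126.1]
eef_rot: [-3.141, 0.001, -3.02]
wrist_force: [1.3, 0.2, -0.2]
finger_gap: 94.1
[ 450.87444215 -303.97326631  126.11200074] [-3.14090435e+00  8.73233210e-04 -3.02024941e+00] [-6.60612225e-01  3.63733597e-01  1.62982497e+00  1.39288540e-04
  1.14692947e+00 -2.35280871e+00]
```

View pics/s2.png

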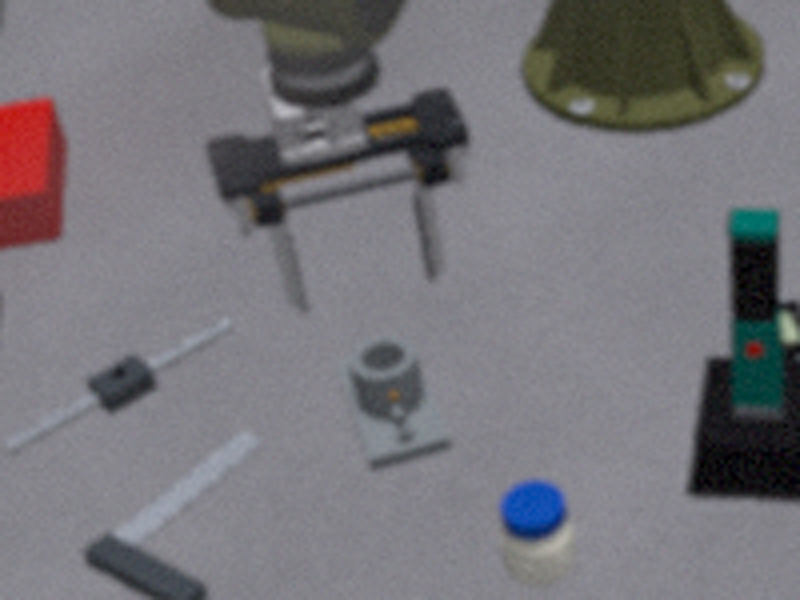

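```bash
python3 -m inch '{"grip":[1,1,1,1,1,1],"travel":[[0,-0.1,-3.5],[0,-0.1,-7],[0,-0.1,-9],[0,-0.1,-10.6],[0,-0.1,-10.6],[0,-0.1,-10.6]],"turn":[[0,0,0],[0,0,0],[0,0,0],[0,0,0],[0,0,0],[0,0,0]]}' 40
python3 - <<'E'
from h import *
p,d=manip.camera("scene"); cv2.imwrite("pics/s3.png",cv2.resize(p[170:270,170:290,::-1],None,fx=6,fy=6,interpolation=cv2.INTER_CUBIC))
E
```

```text
clock: 5.18
eef_pos: [451.4, -305.2, 21.0]
eef_rot: [-3.14, 0.002, -3.02]
wrist_force: [-0.7, 0.6, 0.2]
finger_gap: 93.9
```

View pics/s3.png

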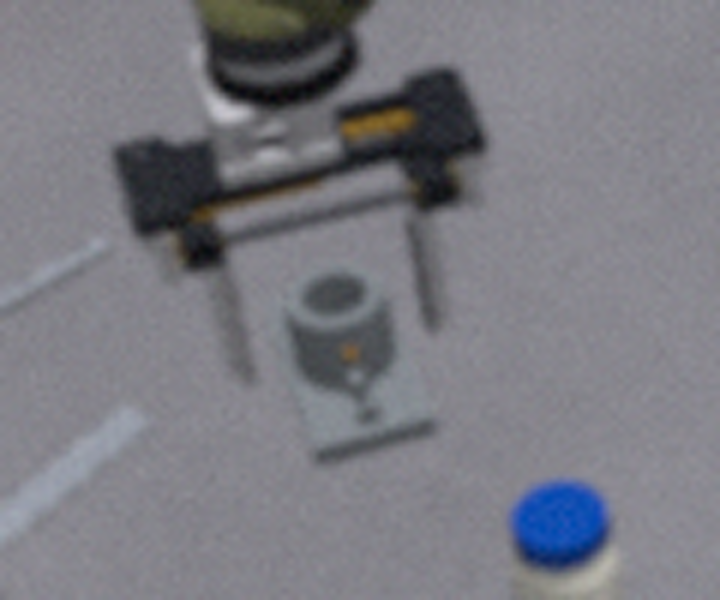

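```bash
python3 -m inch '{"grip":[-1,-1,-1,-1,-1,-1,-1,-1],"travel":[[-0.1,0,-0.1],[-0.1,0,-0.1],[-0.1,0,-0.1],[-0.1,0,-0.1],[-0.1,0,-0.1],[-0.1,0,-0.1],[-0.1,0,-0.1],[-0.1,0,-0.1]],"turn":[[0,0,0],[0,0,0],[0,0,0],[0,0,0],[0,0,0],[0,0,0],[0,0,0],[0,0,0]]}' 40
python3 - <<'E'
from h import *
A=[manip.camera("scene")[0] for _ in range(2)]; p=A[0]; print(manip.read_state()["finger_gap"])
B=[manip.camera("top")[0] for _ in range(2)]
cv2.imwrite("pics/s4.png",np.hstack([cv2.resize(p[190:260,180:275,::-1],(400,295),interpolation=cv2.INTER_CUBIC),cv2.resize(B[0][200:270,390:485,::-1],(400,295),interpolation=cv2.INTER_CUBIC)]))
E
```

```text
clock: 6.22
eef_pos: [450.3, -305.1, 20.1]
eef_rot: [-3.14, 0.002, -3.02]
wrist_force: [-0.7, 3.9, 2.3]
finger_gap: 53.3
53.3405366985766
```

View pics/s4.png

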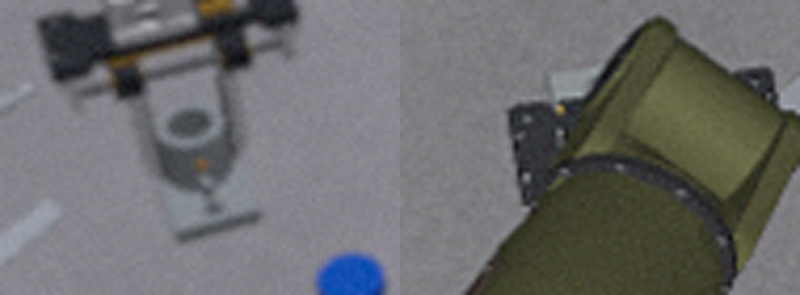

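```bash
python3 -m inch '{"grip":[-1,-1,-1,-1,-1,-1,-1,-1,-1,-1],"travel":[[0,0,2],[0,0,6],[-1,3,10],[-3,9,10],[-4,15,10],[-5,21,10],[-5,27,10],[-5,32,10],[-5,37,10],[-5,42,10]],"turn":[[0,0,0],[0,0,0],[0,0,0],[0,0,-2],[0,0,-4],[0,0,-7],[0,0,-7],[0,0,-7],[0,0,-7],[0,0,-7]]}'; python3 -m inch '{"grip":[-1,-1,-1,-1,-1,-1,-1],"travel":[[1,5,0],[2,10,0],[3,14,0],[4,18,0],[4,20,0],[4,20,0],[4,20,0]],"turn":[[0,0,0],[0,0,0],[0,0,0],[0,0,0],[0,0,0],[0,0,0],[0,0,0]]}'; python3 -c "
from cell import manip
s=manip.read_state();print(s['eef_pos'],s['eef_rot'],s['wrist_force'],s['joints'])"
```

```text
clock: 7.68
eef_pos: [400.3, 116.2, 120.0]
eef_rot: [-3.14, 0.003, 3.141]
wrist_force: [0.4, 0.9, -4.5]
finger_gap: 53.4
clock: 8.55
eef_pos: [440.2, 315.2, 119.9]
eef_rot: [-3.139, 0.003, 3.141]
wrist_force: [0.3, 0.1, -4.0]
finger_gap: 53.1
[440.17587254 315.23255396 119.85607547] [-3.13894984e+00  2.56690938e-03  3.14057206e+00] [ 0.3221065   0.14592466 -4.03521018] [ 0.55563465  0.36659617  1.64190882 -0.00397622  1.13230765 -1.01245091]
```

```bash
python3 -m inch '{"grip":[-1,-1,-1,-1,-1],"travel":[[-0.1,-0.3,-2],[-0.1,-0.35,-4],[-0.1,-0.35,-5.5],[-0.1,-0.35,-5.5],[-0.1,-0.35,-5.5]],"turn":[[0,0,0],[0,0,-0.1],[0,0,-0.1],[0,0,-0.1],[0,0,-0.1]]}';  python3 - <<'E'
from h import *
p=manip.camera("scene")[0]; q=manip.camera("top")[0]
print(manip.read_state()["eef_pos"])
cv2.imwrite("pics/s5.png",np.hstack([cv2.resize(p[150:230,360:460,::-1],(400,320),interpolation=cv2.INTER_CUBIC),cv2.resize(q[205:285,190:290,::-1],(400,320),interpolation=cv2.INTER_CUBIC)]))
E
```

```text
clock: 9.18
eef_pos: [439.6, 311.7, 65.5]
eef_rot: [-3.139, 0.003, 3.139]
wrist_force: [0.4, 0.9, -3.1]
finger_gap: 52.8
[439.50763389 311.89384803  65.59366415]
```

View pics/s5.png

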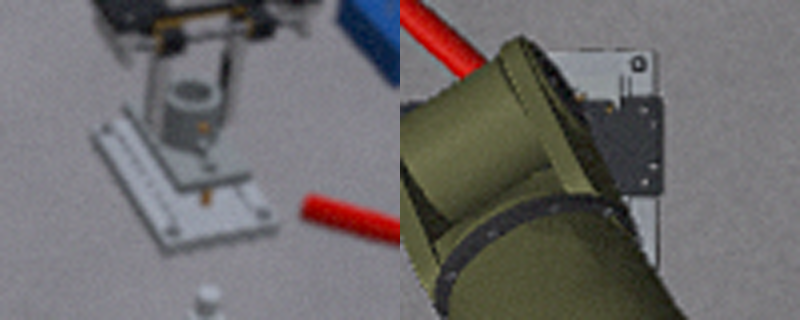

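```bash
python3 -m inch '{"grip":[-1,-1,-1,-1,-1,-1],"travel":[[0,0,-0.4],[0,0,-0.7],[0,0,-0.9],[0,0,-1.1],[0,0,-1.2],[0,0,-1.2]],"turn":[[0,0,0],[0,0,0],[0,0,0],[0,0,0],[0,0,0],[0,0,0]]}';  python3 - <<'E'
from h import *
p=manip.camera("scene")[0]
s=manip.read_state();print(s["eef_pos"],s["wrist_force"],s["moment"])
cv2.imwrite("pics/s6.png",cv2.resize(p[160:220,370:450,::-1],(800,600),interpolation=cv2.INTER_CUBIC))
print(proj("scene",[[439.7+47,311.8,65.5],[439.5+47,311.8,18],[439.5+85,311.8,18],[439.7+62,311.8,45]])-[370,160])
E
```

```text
clock: 10.02
eef_pos: [439.5, 311.9, 53.6]
eef_rot: [-3.14, 0.003, 3.139]
wrist_force: [-0.7, 0.9, -4.4]
finger_gap: 53.4
[439.53725744 311.92934295  53.64702799] [ 0.9999665   0.75362973 -4.92771352] [0.0165124  0.01800152 0.00401774]
[[42.43551258 29.83720879]
 [40.79760601 40.90465718]
 [45.50167349 47.82396315]
 [43.59647985 37.36892048]]
```

View pics/s6.png

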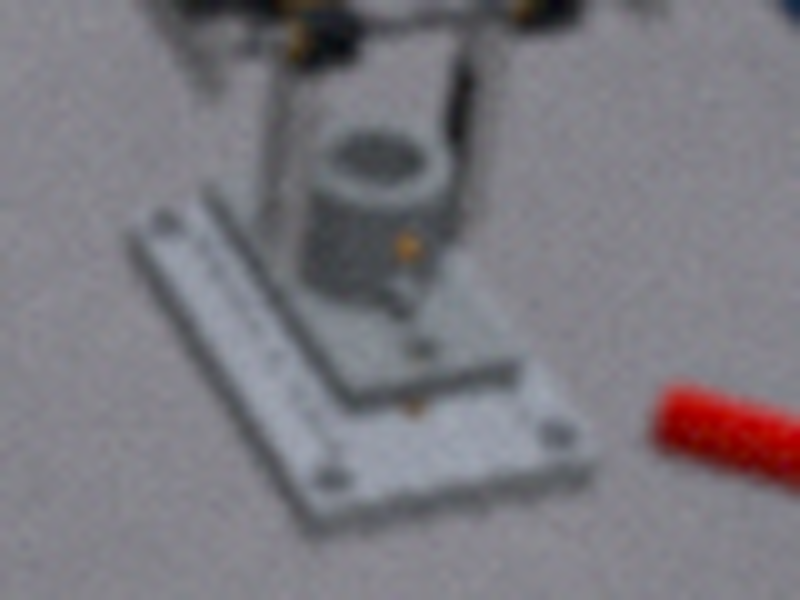

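```bash
python3 -m inch '{"grip":[-1,-1,-1,-1,-1,-1,-1],"travel":[[0,0,-0.3],[0,0,-0.5],[0,0,-0.7],[0,0,-0.9],[0,0,-1.0],[0,0,-1.0],[0,0,-1.0]],"turn":[[0,0,0],[0,0,0],[0,0,0],[0,0,0],[0,0,0],[0,0,0],[0,0,0]]}';python3 -c "
from cell import manip
s=manip.read_state();print(s['eef_pos'],s['eef_rot'],s['wrist_force'],s['moment'])"
```

```text
clock: 10.95
eef_pos: [439.6, 311.9, 43.7]
eef_rot: [-3.14, 0.004, 3.139]
wrist_force: [-0.2, 0.6, -2.7]
finger_gap: 53.2
[439.5693476  311.92489182  43.71465481] [-3.13967811  0.00370199  3.13875432] [-0.22720412  0.59424177 -2.74630924] [ 0.01122256 -0.0208791   0.03705268]
```

```bash
python3 -m inch '{"grip":[-1,-1,-1,-1,-1,-1],"travel":[[0,0,-0.2],[0,0,-0.35],[0,0,-0.45],[0,0,-0.52],[0,0,-0.57],[0,0,-0.57]],"turn":[[0,0,0],[0,0,0],[0,0,0],[0,0,0],[0,0,0],[0,0,0]]}';python3 -c "
from cell import manip
s=manip.read_state();print(s['eef_pos'],s['eef_rot'],s['wrist_force'],s['moment'])"
```

```text
clock: 11.7
eef_pos: [439.6, 311.9, 38.2]
eef_rot: [-3.14, 0.004, 3.139]
wrist_force: [-0.9, -0.6, -0.5]
finger_gap: 53.0
[439.6392088  311.9333893   38.17353946] [-3.13973445  0.00385886  3.1387791 ] [-0.89803944 -0.55512523 -0.49467846] [-0.13537246  0.19303091  0.01170163]
```

```bash
python3 -m inch '{"grip":[-1,-0.5,0.2,0.6,1,1,1],"travel":[[0,0,-0.05],[0,0,-0.05],[0,0,-0.05],[0,0,-0.05],[0,0,-0.05],[0,0,-0.05],[0,0,-0.05]],"turn":[[0,0,0],[0,0,0],[0,0,0],[0,0,0],[0,0,0],[0,0,0],[0,0,0]]}';python3 -m inch '{"grip":[1,1,1,1,1],"travel":[[0,0,2],[0,0,6],[0,0,12],[0,0,18],[0,0,20]],"turn":[[0,0,0],[0,0,0],[0,0,0],[0,0,0],[0,0,0]]}'
python3 - <<'E'
from h import *
p=manip.camera("scene")[0]
cv2.imwrite("pics/s7.png",cv2.resize(p[160:220,370:450,::-1],(800,600),interpolation=cv2.INTER_CUBIC))
E
```

```text
clock: 12.58
eef_pos: [439.6, 311.9, 37.6]
eef_rot: [-3.14, 0.004, 3.139]
wrist_force: [-0.5, 0.7, 0.1]
finger_gap: 92.2
clock: 13.2
eef_pos: [440.3, 312.4, 241.6]
eef_rot: [3.141, 0.009, 3.139]
wrist_force: [0.3, -0.1, -0.6]
finger_gap: 93.9
```

View pics/s7.png

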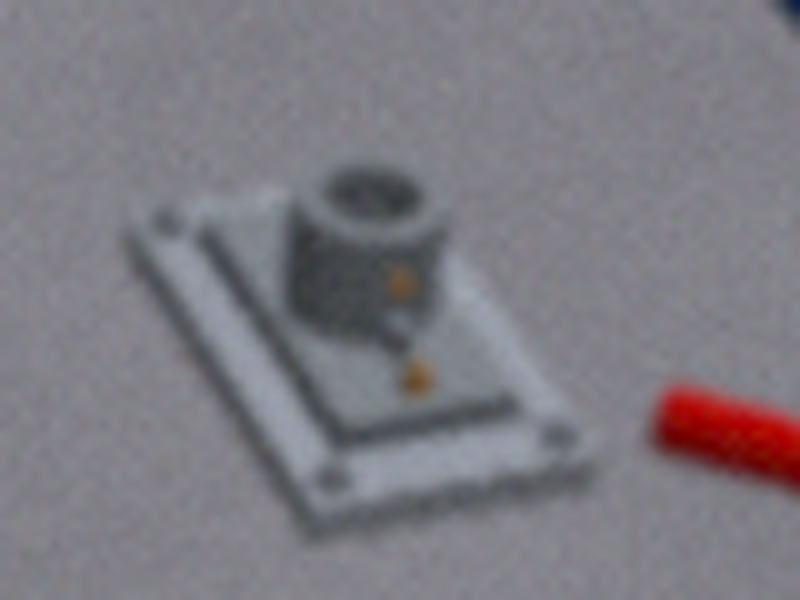

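```bash
python3 -m inch '{"grip":[1,1,1,1,1,1,1,1,1,1],"travel":[[2,-4,5],[5,-10,5],[8,-16,5],[10,-22,5],[12,-28,5],[13.4,-34.6,5],[13.4,-34.6,5],[13.4,-34.6,5],[13.4,-34.6,5],[13.4,-34.6,5]],"turn":[[0,0,-5],[0,0,-10],[0,0,-15],[0,0,-15],[0,0,-15],[0,0,-15],[0,0,-15],[0,0,-15],[0,0,-15],[0,0,-15]]}'
python3 - <<'E'
from h import *
p=manip.camera("scene")[0]
s=manip.read_state();print(s["eef_pos"],s["eef_rot"],s["joints"])
cv2.imwrite("pics/s8.png",cv2.resize(p[120:270,250:400,::-1],(600,600),interpolation=cv2.INTER_CUBIC))
# both-camera cap estimate
for c in("top","scene"):
    a=np.load(c+"1.npz")["p"].astype(np.uint8); h=cv2.cvtColor(a,cv2.COLOR_RGB2HSV)
    m=((h[...,0]>78)&(h[...,0]<98)&(h[...,1]>120)).astype(np.uint8); n,l,st,ce=cv2.connectedComponentsWithStats(m)
    for i in range(1,n):
        if st[i,4]>30: print(c,st[i],ce[i],onz(c,[ce[i]],225 if c=="top" else 215)[0])
E
```

```text
clock: 14.5
eef_pos: [574.4, -32.1, 292.6]
eef_rot: [3.14, 0.009, 2.879]
wrist_force: [1.0, -0.4, -0.3]
finger_gap: 93.9
[574.45161402 -32.26931818 292.65081555] [3.13998362 0.00949904 2.87862316] [-1.19882990e-01  3.03121803e-01  1.31671391e+00  2.38471478e-04
  1.51212554e+00 -1.42773030e+00]
top [342 181  15  14 153] [348.96732026 187.54901961] [573.80219734 -33.28387461 225.        ]
scene [313 183  11   9  86] [318.10465116 186.44186047] [571.65188894 -31.99707879 215.        ]
scene [312 208  15  24 231] [319.12554113 220.93939394] [713.39882833 -67.02105119 215.        ]
```

View pics/s8.png

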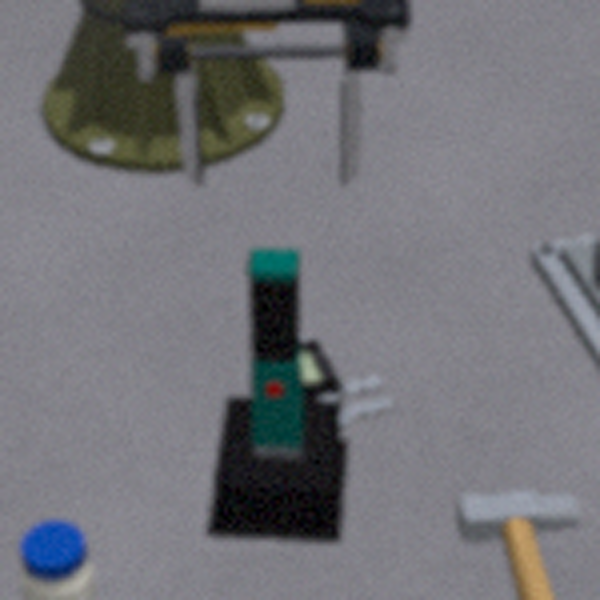

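```bash
python3 -m inch '{"grip":[1,1,1,1,1,1],"travel":[[-0.1,-0.1,-3],[-0.1,-0.1,-7],[-0.1,-0.1,-11],[-0.1,-0.1,-13.2],[-0.1,-0.1,-13.2],[-0.1,-0.1,-13.2]],"turn":[[0,0,0],[0,-0.5,0],[0,-0.5,0],[0,-0.5,0],[0,-0.5,0],[0,-0.5,0]]}' 50
python3 - <<'E'
from h import *
p=manip.camera("scene")[0]
cv2.imwrite("pics/s9.png",cv2.resize(p[120:270,250:400,::-1],(600,600),interpolation=cv2.INTER_CUBIC))
E
```

```text
clock: 15.3
eef_pos: [573.9, -33.0, 161.9]
eef_rot: [3.137, 0.02, 2.879]
wrist_force: [0.2, -0.2, -0.8]
finger_gap: 94.1
```

View pics/s9.png

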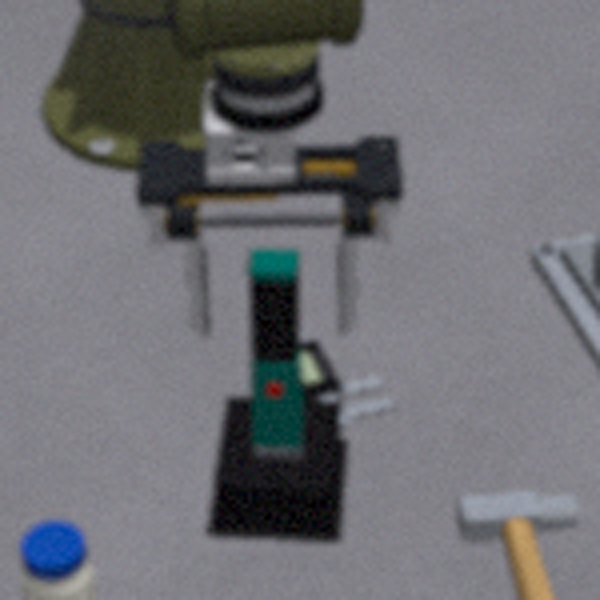

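```bash
python3 -m inch '{"grip":[1,1,-1,-1,-1,-1,-1,-1,-1,-1],"travel":[[0,0,0],[0,0,0],[0,0,0],[0,0,0],[0,0,0],[0,0,0],[0,0,0],[0,0,0],[0,0,0],[0,0,0]],"turn":[[0,1.1,0],[0,1.1,0],[0,1.1,0],[0,1.1,0],[0,1.1,0],[0,1.1,0],[0,1.1,0],[0,1.1,0],[0,1.1,0],[0,1.1,0]]}' 50; python3 -c "
from cell import manip
s=manip.read_state();print(s['eef_pos'],s['eef_rot'],s['wrist_force'],s['moment'])"
```

```text
clock: 16.6
eef_pos: [574.0, -33.0, 162.1]
eef_rot: [-3.141, 0.001, 2.879]
wrist_force: [0.6, 0.4, 0.5]
finger_gap: 36.1
[574.00596245 -33.04249039 162.07475582] [-3.14082773e+00  1.42108069e-03  2.87900416e+00] [0.62828355 0.37715913 0.54109335] [0.06558346 0.00067347 0.04413157]
```

```bash
python3 -m inch '{"grip":[-1,-1,-1,-1,-1,-1,-1,-1,-1],"travel":[[0,0,0],[0,0,0],[0,0,1],[0,0,2.5],[0,0,4],[0,0,6],[0,0,9],[0,0,10],[0,0,10]],"turn":[[0,0,0],[0,0,0],[0,0,0],[0,0,0],[0,0,0],[0,0,0],[0,0,0],[0,0,0],[0,0,0]]}' 50
python3 - <<'E'
from h import *
s=manip.read_state();print(s['eef_pos'],s['eef_rot'],s['wrist_force'],s['moment'])
p=manip.camera("scene")[0]
cv2.imwrite("pics/s10.png",cv2.resize(p[100:250,250:400,::-1],(600,600),interpolation=cv2.INTER_CUBIC))
E
```

```text
clock: 17.73
eef_pos: [574.1, -33.1, 262.4]
eef_rot: [-3.141, 0.002, 2.879]
wrist_force: [0.3, 0.1, -3.0]
finger_gap: 36.0
[574.07832902 -33.05425861 262.36545225] [-3.14094733e+00  2.22566014e-03  2.87901678e+00] [ 0.29532327  0.10989244 -2.95591781] [ 0.06976803 -0.05414825  0.00367198]
```

View pics/s10.png

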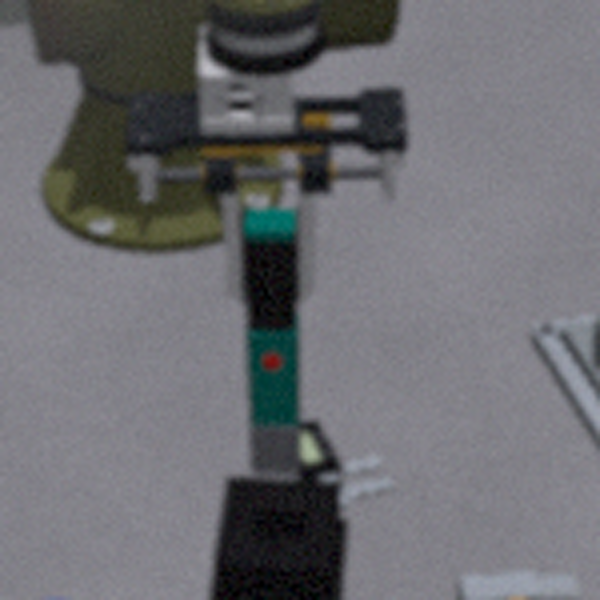

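```bash
python3 -m inch '{"grip":[-1,-1,-1,-1,-1,-1,-1,-1,-1,-1],"travel":[[-0.2,1,1],[-0.6,4,2],[-1.3,8,3],[-2.2,13,4],[-3.2,18,4],[-4.2,23,4],[-5.2,28,4],[-6.2,32.5,4],[-7.2,36,4],[-7.7,38.6,4]],"turn":[[0,0,2],[0,0,6],[0,0,11],[0,0,17],[0,0,23],[0,0,29],[0,0,35],[0,0,41],[0,0,47],[0,0,50.4]]}' 50;  python3 - <<'E'
from h import *
from scipy.spatial.transform import Rotation as R
s=manip.read_state();print(s['eef_pos'],s['eef_rot'],s['wrist_force'],s['joints'])
a=np.radians(35.35); c=np.array([np.cos(a),np.sin(a),0]); x=(c+[0,0,1])/2**.5; z=(-c+[0,0,1])/2**.5
T=np.array([439.6,311.9,76])+165*x+65*z; print(T,(T-s['eef_pos'])/10, np.degrees([np.sin(a),-np.cos(a)])*np.pi/4)
R0=R.from_euler("xyz",s['eef_rot']); print("cur tool axes",R0.as_matrix().round(3).tolist())
# target tool: x=-lamp x, z=-lamp z
Rt=R.from_matrix(np.c_[-x,np.cross(-z,-x),-z]); print((Rt*R0.inv()).as_rotvec(degrees=True))
E
```

```text
clock: 19.02
eef_pos: [495.6, 355.0, 301.3]
eef_rot: [-3.141, 0.0, -2.519]
wrist_force: [-0.3, -0.1, -1.8]
finger_gap: 36.0
[495.57736362 354.96544447 301.29414334] [-3.14090346e+00  2.12542124e-05 -2.51894244e+00] [-0.34062565 -0.11444614 -1.7752233 ] [ 5.61788521e-01  3.89441408e-01  1.18315925e+00 -6.86621251e-04
  1.56892886e+00 -1.63165675e+00]
[497.27396277 352.81105007 238.63455967] [ 0.16965991 -0.21543944 -6.26595837] [ 26.03563284 -36.70348516]
cur tool axes [[-0.812, -0.583, 0.0], [-0.583, 0.812, -0.001], [-0.0, -0.001, -1.0]]
[ 26.16949288 -36.60674755  -0.29283065]
```

```bash
python3 -m inch '{"grip":[-1,-1,-1,-1,-1,-1,-1,-1,-1,-1],"travel":[[0.1,-0.1,0],[0.1,-0.2,0],[0.2,-0.2,0],[0.2,-0.2,-0.5],[0.2,-0.2,-1],[0.2,-0.2,-2],[0.2,-0.2,-3],[0.2,-0.2,-4],[0.2,-0.2,-5],[0.2,-0.2,-5.5]],"turn":[[1.5,-2,0],[4,-5.6,0],[7,-9.8,0],[10,-14,0],[13,-18.2,0],[16,-22.4,0],[19,-26.6,0],[22,-30.8,0],[24.5,-34.2,-0.3],[26.2,-36.6,-0.3]]}' 50; python3 -m inch '{"grip":[-1,-1,-1],"travel":[[0,0,-0.4],[0,0,-0.7],[0,0,-0.7]],"turn":[[0,0,0],[0,0,0],[0,0,0]]}'
python3 - <<'E'
from h import *
from scipy.spatial.transform import Rotation as R
s=manip.read_state();print(s['eef_pos'],s['wrist_force'],s['joints'])
print(R.from_euler("xyz",s['eef_rot']).as_matrix().round(3).tolist())
p=manip.camera("scene")[0];q=manip.camera("top")[0]
cv2.imwrite("pics/s11.png",np.hstack([cv2.resize(p[100:250,340:490,::-1],(400,400),interpolation=cv2.INTER_CUBIC),cv2.resize(q[140:290,170:320,::-1],(400,400),interpolation=cv2.INTER_CUBIC)]))
E
```

```text
clock: 20.27
eef_pos: [496.5, 353.1, 245.3]
eef_rot: [3.141, 0.786, -2.523]
wrist_force: [0.2, 0.6, -1.5]
finger_gap: 35.9
clock: 20.65
eef_pos: [496.6, 353.3, 238.4]
eef_rot: [3.141, 0.785, -2.523]
wrist_force: [0.1, -0.1, -2.1]
finger_gap: 35.9
[496.58673021 353.31963012 238.37587734] [ 0.10057505 -0.11659174 -2.05053154] [ 0.53043584  0.05182803  1.9267067   0.16746624  0.38498099 -1.78887326]
[[-0.576, -0.58, 0.576], [-0.41, 0.814, 0.41], [-0.707, 0.0, -0.707]]
```

View pics/s11.png

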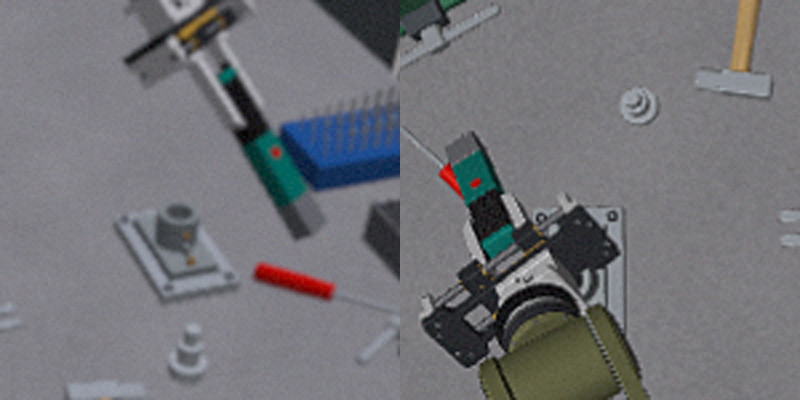

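Run:
```python
from h import *
from scipy.spatial.transform import Rotation as R
s=manip.read_state();M=R.from_euler("xyz",s['eef_rot']).as_matrix(); x=-M[:,0]; z=-M[:,2]; y=np.cross(z,x)
foot=s['eef_pos']-19*M[:,2]-171*z
pts={"foot":foot,"foottopx":foot+15*x,"cap":foot+215*z,"button/strip":foot+87*z+15*x}
bore=np.array([439.6,311.9,76]); d=bore-(foot+87*z-15*x); print("bore in light frame",d@x,d@y,d@z,"foot",foot,np.degrees(np.arccos(x[2])))
out=[]
for c,(r0,c0) in(("scene",(100,340)),("top",(130,170))):
    p=manip.camera(c)[0]; im=cv2.resize(p[r0:r0+120,c0:c0+120,::-1],(400,400),interpolation=cv2.INTER_CUBIC)
    def P(w): 
        u=(proj(c,[w])[0]-[c0,r0]+.5)*400/120; return tuple(int(v) for v in u)
    for a,b in((-1,-1),(-1,1),(1,1),(1,-1)):
        cv2.line(im,P(foot+a*15*x+b*18*y),P(foot+215*z+a*15*x+b*18*y),(0,255,255),1)
    cv2.line(im,P(foot+87*z),P(bore),(255,0,255),1); out.append(im)
cv2.imwrite("pics/s12.png",np.hstack(out))
```

```text
bore in light frame -149.84574699530535 -0.5863043723895338 -0.09954803982226458 foot [584.26627104 415.61287261 131.1494577 ] 44.98914154256766
```

View pics/s12.png

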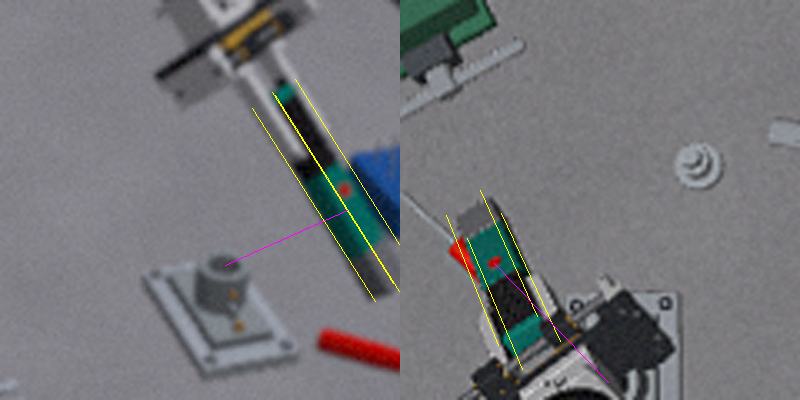

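```bash
python3 -m inch '{"grip":[-1,-1,-1],"travel":[[0,0,0],[0,0,0],[0,0,0]],"turn":[[0,0,0],[0,0,0],[0,0,0]]}'; python3 -c "
from cell import manip
s=manip.read_state();print(abs(s['qd']).max(),s['wrist_force'])
print(manip.sign_off())"
```

```text
clock: 21.22
eef_pos: [496.7, 353.2, 238.6]
eef_rot: [3.141, 0.786, -2.523]
wrist_force: [0.2, -0.6, -2.1]
finger_gap: 35.7
0.0016962585774273188 [ 0.23837011 -0.62044212 -2.11663693]
the job is handed in; nothing more can be done
None
```

I put the housing on the base and let go of it. I then lifted the lamp out of its dock and handed the job in at about 21 s, holding the lamp still over the bore. The sign-off gives no verdict, so these are my own last checks:

- **Housing:** its weight came off the wrist at the flush height. In the picture after release, one pin stands up through its hole and the flange lies flat. The other pin was hidden behind the boss, so I did not see it directly. I took no picture measurement of the centring after release; the tool let go at (439.6, 311.9) against my base estimate of (439.5, 311.8).
- **Lamp:** it leans 45.0 degrees, with the foot 131 mm up. The bore's mouth works out 150 mm in front of the strip, under 1 mm off its centre line both ways. These figures come from the arm's pose, assuming the lamp did not shift in the fingers.
- **Picture overlay:** in both cameras the lamp's outline matched the computed one to within a few mm and degrees. The red button faces up, so the strip looks down.
- **Stillness:** joint speeds were below 0.002 rad/s at the end, and the wrist carried the lamp's roughly 2 N.

**One disagreement:** the fingers read 36 mm on the lamp's grip, against 34 mm expected. That fits the lamp sitting slightly turned in the fingers, which is small against the aiming limits. In the pictures I saw no sign of any other part having moved, but I did not measure their positions again.

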